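# Charge a scanner battery: dock it, lock it, press start

### The arm

A 7-joint arm with a two-finger parallel gripper is mounted at the origin on the work surface. World frame = base frame: x ahead of the robot, y to its left, z up, the work surface at z = 0. Lengths are in m, angles in rad, forces in N, time in s.
With the tool pointing down it reaches from about 0.425 to 0.925 m from the base axis. Payload 6.8 kg.
Tool frame: the origin (TCP) lies between the finger pads; the fingertips stand 17 mm ahead of it and the grasp point (between the pads) lies 2 mm behind it; z points along the fingers, x is the direction in which the jaws open and shut, and the axes are right-handed (so a half turn about z gives the same grasp; the last joint's range is limited). The gripper opens to 85 mm and grips with 20 to 120 N. Pads are 22 mm wide; open, the fingers measure 114 mm over their backs; the gripper's body (76 mm by 85 mm) begins 54 mm behind the grasp point. The pads swing forward as they close: fully open they stand 13 mm farther back than shut.
Start: joints at [1.128, 0.477, 0.022, 1.555, -0.011, 1.109, -0.083], TCP at [0.222, -0.638, 0.248] pointing down, gripper open.
Joint ranges: [-2.96, 2.96], [-0.34, 2.1], [-1.41, 1.46], [0.24, 2.44], [-1.37, 4.51], [0.17, 1.92], [-2.96, 2.96]. Speed limits (rad/s): [2.39, 2.39, 3.14, 3.14, 3.14, 3.14, 3.14].

### API

Orientations are given as a unit quaternion [w, x, y, z].
In Python, from station import readout, read_camera, get_calibration, bot, models gives the robot as it stands.
- The arm moves only by the tool carry_out, never from a script. Its argument "deltas" is a list of rows, each a list of 2 entries, a list of its own where there are three numbers: the shift along the tool's x, y, z in cm, then the turn about the tool's z in degrees. A call has 1 to 10 rows; each row is the pose to reach, as a shift and turn from the pose measured when the call began, along the tool's axes at that moment; what a row does not reach only later rows make up. A row lasts 1/8 s, in which the tool goes at most 62.5 mm and 10.7 degrees, less where a joint would pass 70% of its speed; a pose out of reach is approached as far as the arm can. A call with a gripper value outside its range is refused whole. "hand" is the opening, from 0 (shut) to 1 (fully open), set as the call begins (left out, the last holds). The fingers move at their own pace and stop on an object; "newtons" is the grip in N (left out, the last holds). Time passes only in rows, so rows that repeat a pose let the fingers close. It gives the time, the measured TCP pose, the force and the opening at its end, in the units of the state.
- readout.get_obs(): the state, without advancing time (a new reading comes with each control period).
- read_camera(name): name is "scene" or "top" or "wrist"; returns the picture (420x560x3 uint8, red, green, blue); there is no depth.
- get_calibration(name): a dict with "fov_y" (degrees; the focal length in pixels is half the picture's height over the tangent of half this angle, whatever the lens; pixels are square), "cx", "cy" (the principal point, pixels), "D" ([k1, k2, p1, p2, k3] as OpenCV has them; the pictures are not rectified), "world_from_camera" (4x4, takes a point from camera to world coordinates). Camera axes: x right, y down, z forward; pixel columns grow to the right and rows downward; lengths in m; the calibration is good to about 2 mm. A picture is of the moment at which its call begins: read the wrist's pose just before it. get_calibration takes no time and is no camera call; for the wrist camera it gives the pose at the moment of the call.
- bot.hand_in(): hands the job in, once; it reports no verdict.
Trained networks look in the newest picture that a camera, given by its name, has taken for a name from the list of things; names that differ only in an ending like _2 or _b are one class to them, and where a whole thing is asked for, a point or a joint stands for the part that bears it (a point fixed in the world has none). Each returns a list of dicts, best first, with "score" (0 to 1); they miss things now and then, are a little off and sometimes report something else, mostly with a low value. They report only what shows in the picture. A call takes as long as a camera call. They do not tell look-alikes from the thing itself.
- models.spot_in(query, camera): "centre" ([row, column] in pixels, amid what is visible of it).
The state is a dict: "t": time; "q": joint angles; "joint_vel": joint speeds; "joint_torque": joint torques, N m; "eef_pos": TCP position; "tool_rot": TCP orientation; "contact_force": force on the tool from outside, world axes, zero at the start; "torque": the same for the moment, N m; "gripper_width": opening from 0.0 (shut) to 1.0 (fully open).
Only numpy, scipy, OpenCV 4.12 (cv2) and the standard library are available. Lean on these libraries where they do the work, as an engineer would, in place of code of your own. Each camera call takes 0.05 s, during which the arm holds its last target. There are 200 camera calls.

### The job

Lay the loose scanner battery flat in the charging dock's pocket so that it sits fully down, then swing the dock's retaining lever shut over it. Then press the long start key and keep it pressed firmly, but not hard, for about a second and let go. Press neither of the other two keys and leave the other things on the table where they are.

Things in the scene. Friction and masses are not known exactly. Their poses are not given: they have to be found in the camera images.
- dock: Charging dock, a flat grey plastic case fixed to the table, 180 (x) x 260 (y) x 45 mm high, its top a level deck. Origin: centre of its underside, on the table; z up. The battery pocket and lever are on its +y half, a black key panel with three keys (in a row along the dock's x, 52 mm apart, at y = -52 mm) on its -y half. The deck is bare for 25 mm around the pocket.
- pocket (a point): Centre of the mouth of the pocket, at deck height (dock frame x -10, y +60, z 45 mm). The pocket is 78 mm long (along the dock's x) x 45 mm wide (dock's y), 14 mm deep, open above. Site axes are the dock's.
- battery: Loose scanner battery: a plain black block with a paper label on top, 72 (its x) x 40 (its y) x 30 mm high, lying flat, 0.11 kg. Origin: centre of its underside, z up. It goes in the pocket flat, label up, its long side along the dock's x, either way round; seated, its underside is 31 mm above the table and its upper 16 mm stand above the deck.
- lever (a joint): Angle of the retaining lever about an upright axis, rad: 0 = shut, pointing along the dock's -x over the middle of the pocket (a stop is there); about 1.57 = open, pointing along the dock's +y; stop at 1.75. Starts open. Seen from above it shuts anticlockwise. It stays where it is left (light friction, about 0.6 N at the knob).
- lever_pivot (a point): On the lever's axis at the underside of its arm, 64 mm above the table, at dock frame x +65, y +60 mm. The arm is a steel bar 16 wide x 10 mm thick and swings level, its underside 19 mm above the deck, 3 mm clear above a seated battery; a battery that is not seated blocks it.
- lever_knob (a point): Top centre of the upright round black knob at the lever's free end, 75 mm from the pivot axis: 16 mm diameter, its top 96 mm above the table, standing 22 mm above the arm.
- start_key: Start key: flat grey oblong membrane key, 26 (x) x 44 mm (y), the long one of the three; which of the three places in the row it has varies. Origin: its centre at deck height, 45 mm above the table, axes as the dock's; its top is 4 mm above this. It gives way at about 3 N, then stiffens by 3 N per mm and bottoms after 2.5 mm at about 10 N; it answers when held with more than 4 N for half a second, and must not be loaded with 30 N. It springs back.
- round_key: Another key of the panel: round, 22 mm diameter, otherwise as the start key. Not to be pressed.
- square_key: Another key of the panel: square, 21 mm, otherwise as the start key. Not to be pressed.
- tape_roll: Bystander: blue tape roll standing with its axis upright, 90 mm diameter, 48 mm high, loose. Origin: centre of its underside.
- carton: Bystander: small carton with a blue strip of tape, 75 x 60 x 50 mm, loose. Origin: centre of its underside.
- adapter: Bystander: square black plug-in power adapter, 50 x 50 x 30 mm, with two brass pins 14 mm long on one side (+x), loose. Origin: centre of its underside.
- label_roll: Bystander: small white roll of labels standing with its axis upright, 60 mm diameter, 40 mm high, loose. Origin: centre of its underside.
- stapler: Bystander: dark steel block-shaped stapler, 120 x 34 x 45 mm, at the back. Origin: centre of its underside.
Mind the look-alikes: they are no part of the job. Leave any green look-alike of the battery alone.

How it is judged:
On the way, in this order (a step that is already met when the one before it is completed fails the run):
1. the battery lies fully down in the pocket (z of battery in the frame of dock below 0.0345 m and horizontal distance between battery and pocket below 0.009 m and angle between battery's own z axis and vertical below 0.08 rad), for 0.2 s.
2. the lever is shut over the seated battery (all of step 1 and value of joint lever below 0.12 rad), for 0.2 s.
3. the start key is held pressed with more than 4 N for half a second, battery seated and lever shut (all of step 2 and contact force between start_key and anything else above 4 N), for 0.5 s.
At the end, for the whole second after the job is handed in: The battery lies at rest in the pocket: underside less than 3.5 mm above the pocket floor, its centre within 9 mm of the pocket's, level within 0.08 rad; the lever is within 0.12 rad of shut; the start key has been pressed and is let go (under 0.5 N) (all of step 2 and contact force between start_key and anything else below 0.5 N and linear speed of battery below 0.02 m/s); the robot touches nothing.
It fails at once if one of the other two keys is pressed (over 2.5 N) (contact force between any of round_key, square_key and anything else above 2.5 N).
It fails at once if the start key is loaded with more than 30 N (contact force between start_key and anything else above 30 N).
It fails at once if a bystander is moved by more than 30 mm (distance of any of tape_roll, carton, adapter, label_roll, stapler from where it was at the start of the episode above 0.03 m).
It also fails if it takes over 69 s, if anything falls off the work surface, if the arm or the gripper's body presses on something with over 40 N, if the wrist force passes 120 N, or if a joint passes its speed limit or range.

## Working session

There is one attempt and no reset: what is moved stays moved. The work goes in short steps, Python scripts to look and compute and a tool call to move; the robot and the scene stay as the last step left them, time stands still between calls to the robot, and variables do not carry over. Pictures are saved under pics/ and viewed, about 8 in all and at most 12, crops included, and the job is handed in when it is done.

Besides the shell and the picture viewer there is one more tool, called in YAML: its name, and indented under it one key for each argument. carry_out: Moves the arm, as the interface text tells. Its arguments: {"type":"object","properties":{"deltas":{"type":"array"},"hand":{"type":"number"},"newtons":{"type":"number"}},"required":["deltas"]}

```bash
ls; mkdir -p pics; cat > h.py <<'E'
import numpy as np, cv2
from station import readout, read_camera, get_calibration, bot, models
def K(c):
    f=210/np.tan(np.radians(c["fov_y"])/2)
    return np.array([[f,0,c["cx"]],[0,f,c["cy"]],[0,0,1.]])
def ray(c,rc,z):
    "pixel [row,col] -> world point on plane z"
    p=cv2.undistortPoints(np.array([[[rc[1],rc[0]]]],float),K(c),np.array(c["D"],float))[0,0]
    T=np.array(c["world_from_camera"]); d=T[:3,:3]@[p[0],p[1],1]; o=T[:3,3]
    return o+d*(z-o[2])/d[2]
def proj(c,P):
    T=np.linalg.inv(np.array(c["world_from_camera"]))
    q=cv2.projectPoints(np.array(P,float).reshape(-1,1,3),cv2.Rodrigues(T[:3,:3])[0],T[:3,3],K(c),np.array(c["D"],float))[0]
    return q.reshape(-1,2)
def save(n,im): cv2.imwrite("pics/"+n,im[:,:,::-1])
E
python3 - <<'E'
from h import *
print(readout.get_obs())
for n in("top","scene"):
    im=read_camera(n); save(n+"0.png",im); c=get_calibration(n); print(n,c)
    for k in ["dock","battery","lever","lever_knob","start_key","round_key","square_key","tape_roll","carton","adapter","label_roll","stapler"]:
        try:
            for r in models.spot_in(k,n)[:3]: print(k,np.round(r["centre"],1),round(r["score"],2),np.round(ray(c,r["centre"],.045),3))
        except Exception as e: print(k,e)
E
```

```text
pics
{'t': 0.0, 'q': array([ 1.12787925,  0.47779859,  0.02233177,  1.55646487, -0.01152812,
        1.1092585 , -0.08313791]), 'joint_vel': array([ 0.00042515,  0.00045666, -0.00049672, -0.00030604, -0.00086945,
       -0.00034785, -0.00072093]), 'joint_torque': array([-8.72091405e-04, -5.96447682e+01,  1.60785321e+00, -2.81191099e+01,
        1.26210760e-02,  9.39032121e-03, -1.76193583e-05]), 'eef_pos': array([ 0.22161994, -0.63699147,  0.24732085]), 'tool_rot': array([-4.78215940e-04,  8.15038231e-01, -5.79406482e-01, -7.63442226e-04]), 'contact_force': array([ 0.33170561,  0.86777278, -0.19743888]), 'torque': array([ 0.02239778,  0.00149253, -0.00693886]), 'gripper_width': 0.997260765775635}
top {'fov_y': 49.24947579919758, 'cx': 277.22025387758447, 'cy': 207.8542596916171, 'D': array([-0.1094342,  0.       ,  0.       ,  0.       ,  0.       ]), 'world_from_camera': array([[ 4.19070387e-02, -9.75751056e-01,  2.14834070e-01,
         3.17082945e-01],
       [-9.99121466e-01, -4.08603293e-02,  9.31282700e-03,
        -4.14567986e-02],
       [-3.08809933e-04, -2.15035604e-01, -9.
[... 1426 characters left out ...]
0.131 0.045]
battery [216.6 209.6] 0.55 [ 0.623 -0.222  0.045]
battery [174.4 162.1] 0.52 [ 0.401 -0.46   0.045]
lever [219.8 365.2] 0.79 [0.57  0.229 0.045]
lever_knob [219.9 365.1] 0.65 [0.57  0.229 0.045]
lever_knob [213.8 145.1] 0.17 [ 0.639 -0.42   0.045]
start_key [201.9 315. ] 0.66 [0.496 0.074 0.045]
tape_roll [187.8 224.5] 0.82 [ 0.456 -0.224  0.045]
carton [204.4 406. ] 0.83 [0.468 0.347 0.045]
adapter [217.9 362.1] 0.6 [0.561 0.22  0.045]
adapter [201.7 160. ] 0.59 [ 0.567 -0.401  0.045]
adapter [223.6 330.3] 0.45 [0.604 0.132 0.045]
label_roll [212.2 145. ] 0.49 [ 0.631 -0.424  0.045]
label_roll [221.9 330.9] 0.45 [0.595 0.132 0.045]
stapler [260.7 331.2] 0.75 [0.771 0.151 0.045]
```

```bash
python3 - <<'E'
import cv2
a=cv2.imread("pics/top0.png")
b=a[150:330,90:480]
cv2.imwrite("pics/topc.png",cv2.resize(b,None,fx=2.05,fy=2.05,interpolation=cv2.INTER_CUBIC))
E
```

```text
(no output)
```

View pics/topc.png

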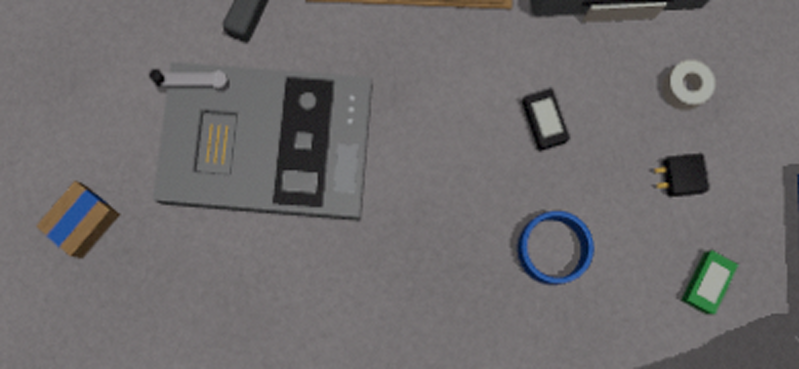

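View pics/scene0.png

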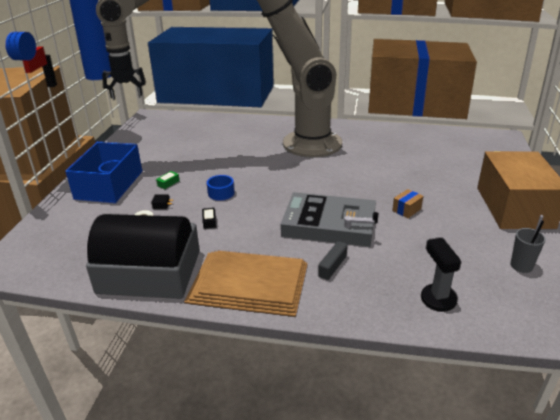

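Black battery at crop (546,119), which is about full-image (col 356, row 208). The green one at (711,282) is the decoy. In the dock, the long key is at crop (299,181), which is the dock's -x place. The lever is open, with the knob at (156,76). Next I'll fit coarse poses and find where the wrist camera looks.

```bash
cat >> h.py <<'E'
def tool():
    o=readout.get_obs(); w,x,y,z=o["tool_rot"]
    from scipy.spatial.transform import Rotation as R
    return o, np.array(o["eef_pos"]), R.from_quat([x,y,z,w]).as_matrix()
def go(P,yaw=None):
    """shift in tool axes (cm) to world TCP P, turn (deg) so that tool x lies along world heading yaw (mod 180)"""
    o,p,M=tool(); s=M.T@(np.array(P)-p)*100
    if yaw is None: return np.round(s,2)
    h=np.arctan2(M[1,0],M[0,0]); d=(yaw-h+np.pi/2)%np.pi-np.pi/2
    return np.round(s,2), round(-np.degrees(d),1)
E
python3 - <<'E'
from h import *
im=cv2.imread("pics/top0.png"); c=get_calibration("top")
hsv=cv2.cvtColor(im,cv2.COLOR_BGR2HSV)
# battery region
g=cv2.cvtColor(im,cv2.COLOR_BGR2GRAY)
roi=np.zeros_like(g); roi[188:228,338:376]=1
m=((g<60)&(roi>0)).astype(np.uint8)
m=cv2.morphologyEx(m,cv2.MORPH_CLOSE,np.ones((9,9)))
cs=max(cv2.findContours(m,0,2)[0],key=cv2.contourArea)
W=np.array([ray(c,(p[0][1],p[0][0]),.02)[:2] for p in cs],np.float32)
print("batt",cv2.minAreaRect(W*1000))
# key panel
roi[:]=0; roi[180:260,215:260]=1
m=((g<50)&(roi>0)).astype(np.uint8); m=cv2.morphologyEx(m,cv2.MORPH_CLOSE,np.ones((15,15)))
cs=max(cv2.findContours(m,0,2)[0],key=cv2.contourArea)
W=np.array([ray(c,(p[0][1],p[0][0]),.046)[:2] for p in cs],np.float32)
print("panel",cv2.minAreaRect(W*1000), cv2.boxPoints(cv2.minAreaRect(W*1000)))
f=lambda x,y:(y/2.05+150,x/2.05+90)
for n,x,y,z in[("pivot",219,79,.074),("knob",157,76,.096),("pocket",216,142,.045),("key",299,181,.049),("round",307,100,.049),("cornerTR",372,78,.045),("BR",361,212,.045),("TL",171,66,.045),("BL",157,201,.045)]:
    print(n,np.round(ray(c,f(x,y),z),3))
o,p,M=tool(); wc=get_calibration("wrist"); T=np.array(wc["world_from_camera"])
print(wc["fov_y"],"cam in tool",np.round(M.T@(T[:3,3]-p),4),np.round(M.T@T[:3,:3],3),M.round(2))
E
```

```text
batt ((586.4207763671875, -238.01593017578125), (73.95626068115234, 45.151424407958984), 19.43900489807129)
panel ((533.8485717773438, 69.94134521484375), (74.17813110351562, 173.1338348388672), 87.81887817382812) [[445.9328    36.17376 ]
 [618.9412    29.584541]
 [621.76434  103.70893 ]
 [448.75592  110.29815 ]]
pivot [0.608 0.178 0.074]
knob [0.604 0.251 0.096]
pocket [0.534 0.18  0.045]
key [0.488 0.072 0.049]
round [0.592 0.068 0.049]
cornerTR [ 0.625 -0.013  0.045]
BR [ 0.453 -0.007  0.045]
TL [0.631 0.247 0.045]
BL [0.455 0.249 0.045]
68.29222476016008 cam in tool [-0.0009 -0.0841 -0.1257] [[ 1.    -0.001 -0.   ]
 [ 0.001  0.945  0.326]
 [-0.    -0.326  0.945]] [[ 0.33 -0.94  0.  ]
 [-0.94 -0.33 -0.  ]
 [ 0.   -0.   -1.  ]]
```

```bash
python3 - <<'E'
from h import *
print(go([.586,-.238,.20],np.radians(109.4)))
E
```

```text
(array([-25.77, -47.53,   4.83]), np.float64(-0.2))
```

carry_out:
  deltas:
    - [[-2.9,-5.3,0.5],0]
    - [[-5.7,-10.6,1.1],0]
    - [[-8.6,-15.8,1.6],0]
    - [[-11.5,-21.1,2.1],0]
    - [[-14.3,-26.4,2.7],0]
    - [[-17.2,-31.7,3.2],0]
    - [[-20.0,-37.0,3.8],0]
    - [[-22.9,-42.2,4.3],0]
    - [[-25.8,-47.5,4.8],0]
    - [[-25.8,-47.5,4.8],0]
  hand: 1.0

```text
t: 2.55
eef_pos: [0.5893, -0.2309, 0.1999]
tool_rot: [-0.002, 0.818, -0.575, -0.0]
contact_force: [0.9, -0.9, -0.6]
gripper_width: 0.996
```

```bash
python3 - <<'E'
from h import *
c=get_calibration("wrist"); im=read_camera("wrist"); save("w1.png",im); print(models.spot_in("battery","wrist")[:3])
o,p,M=tool(); print(p)
g=cv2.cvtColor(im,cv2.COLOR_RGB2GRAY)
import numpy as np
lab=ray  # noqa
hs=cv2.cvtColor(im,cv2.COLOR_RGB2HSV)
# paper label: bright, on top (z=.03)
q=proj(c,[.588,-.237,.03])[0]; print("pred px",q)
m=np.zeros_like(g); r=60; x,y=q.astype(int); m[max(0,y-r):y+r,x-r:x+r]=1
m=((g>140)&(m>0)).astype(np.uint8); cs=max(cv2.findContours(m,0,2)[0],key=cv2.contourArea)
W=np.array([ray(c,(t[0][1],t[0][0]),.03)[:2] for t in cs],np.float32)*1000
print("label",cv2.minAreaRect(W))
E
```

```text
[{'centre': [195.6, 280.4], 'score': 0.71}, {'centre': [377.2, 357.0], 'score': 0.58}]
[ 0.58586485 -0.23727721  0.20010818]
pred px [284.56132243 196.22559802]
label ((585.862060546875, -237.9882049560547), (45.84249496459961, 25.453659057617188), 19.339826583862305)
```

View pics/w1.png

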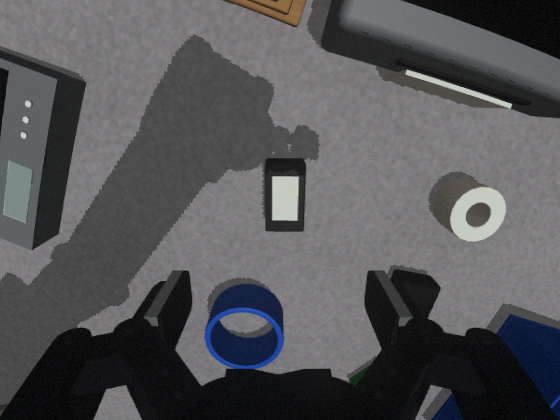

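The battery sits between the pads (col 285, rows 172–231). The wrist and top views agree within 1 mm: (0.586, -0.238), heading 19.4°. I'll descend so that only the upper part is gripped.

```bash
python3 - <<'E'
from h import *
print(go([.5862,-.238,.033],np.radians(109.4)))
E
```

```text
(array([ 0.08, -0.02, 16.71]), np.float64(-0.1))
```

carry_out:
  deltas:
    - [[0.1,0,4],0]
    - [[0.1,0,8],0]
    - [[0.1,0,12],0]
    - [[0.1,0,15],0]
    - [[0.1,0,16.2],0]
    - [[0.1,0,16.7],0]
    - [[0.1,0,16.7],0]
  hand: 1.0

```text
t: 3.52
eef_pos: [0.5865, -0.2389, 0.034]
tool_rot: [0.0, 0.815, -0.579, 0.001]
contact_force: [0.6, -0.2, 1.3]
gripper_width: 1.001
```

carry_out:
  deltas:
    - [[0,0,0],0]
    - [[0,0,0],0]
    - [[0,0,0],0]
    - [[0,0,0],0]
    - [[0,0,0],0]
    - [[0,0,0],0]
    - [[0,0,0],0]
    - [[0,0,0],0]
  hand: 0.0
  newtons: 40

```text
t: 4.53
eef_pos: [0.5871, -0.2391, 0.0348]
tool_rot: [-0.0, 0.815, -0.579, 0.001]
contact_force: [-0.5, -0.2, 6.0]
gripper_width: 0.458
```

carry_out:
  deltas:
    - [[0,0,-1],0]
    - [[0,0,-4],0]
    - [[0,0,-9],0]
    - [[0,0,-14],0]
    - [[0,0,-16],0]
    - [[0,0,-16],0]

```text
t: 5.28
eef_pos: [0.5877, -0.2392, 0.197]
tool_rot: [-0.001, 0.815, -0.579, 0.003]
contact_force: [0.0, 0.0, -1.6]
gripper_width: 0.453
```

```bash
python3 - <<'E'
from h import *
print(tool()[0]["gripper_width"],tool()[0]["contact_force"])
print(go([.50,.16,.20],np.radians(87.8)))
E
```

```text
0.4526393767986199 [ 0.03370892  0.04892388 -1.56757145]
(array([-40.58,  -4.87,  -0.45]), np.float64(21.4))
```

carry_out:
  deltas:
    - [[-5.2,0,-0.4],4]
    - [[-10.5,-0.2,-0.8],8]
    - [[-15.5,-0.3,-1.3],12]
    - [[-21,-0.5,-1.8],16]
    - [[-26,-0.6,-2.2],20]
    - [[-31,-0.7,-2.7],21.4]
    - [[-36,-0.8,-3.2],21.4]
    - [[-40,-0.8,-3.5],21.4]
    - [[-40,-0.8,-3.5],21.4]
    - [[-40,-0.8,-3.5],21.4]

```text
t: 6.52
eef_pos: [0.4628, 0.1403, 0.2293]
tool_rot: [0.0, -0.694, 0.72, -0.003]
contact_force: [-0.3, 0.1, -0.9]
gripper_width: 0.46
```

```bash
python3 - <<'E'
from h import *
from scipy.optimize import least_squares
print(tool()[1])
c=get_calibration("wrist"); im=read_camera("wrist"); 
for k in ["start_key","round_key","square_key","lever_knob"]:
    for r in models.spot_in(k,"wrist")[:2]: print(k,r["centre"],r["score"],ray(c,r["centre"],.096 if "knob" in k else .049))
D=np.array([.542,.122,np.radians(-2.2)])
def w(d,P):
    P=np.atleast_2d(P).astype(float)/1000; s,co=np.sin(d[2]),np.cos(d[2])
    return np.c_[d[0]+co*P[:,0]-s*P[:,1], d[1]+s*P[:,0]+co*P[:,1], P[:,2]]
v=im.copy()
def draw(P,col):
    cv2.polylines(v,[np.round(proj(c,w(D,P))).astype(int)],True,col,1)
draw([[-90,-130,45],[90,-130,45],[90,130,45],[-90,130,45]],(255,0,0))
draw([[-49,37.5,45],[29,37.5,45],[29,82.5,45],[-49,82.5,45]],(255,255,0))
draw([[-65,-74,49],[-39,-74,49],[-39,-30,49],[-65,-30,49]],(0,255,0))
save("w2raw.png",im); save("w2.png",v)
E
```

```text
[0.46279309 0.14026259 0.22928117]
start_key [165.4, 346.2] 0.67 [0.48580771 0.07110346 0.049     ]
round_key [51.9, 350.5] 0.86 [0.59053055 0.06943846 0.049     ]
round_key [209.5, 554.9] 0.37 [ 0.42943668 -0.16911783  0.049     ]
square_key [111.3, 346.8] 0.83 [0.538066   0.07183533 0.049     ]
lever_knob [33.3, 175.2] 0.57 [0.60260515 0.2134389  0.096     ]
```

View pics/w2.png

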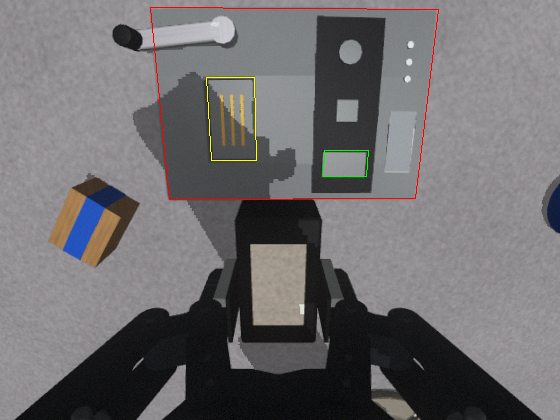

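The overlay fits well: pocket, key and outline are within about 1–2 px. I'll refine using an orthophoto of the deck and check the battery's pose in hand.

```bash
python3 - <<'E'
from h import *
c=get_calibration("wrist"); im=cv2.imread("pics/w2raw.png")
D=np.array([.542,.122,np.radians(-2.2)])
s,co=np.sin(D[2]),np.cos(D[2])
# orthophoto of deck: image right = dock -y ; up = dock +x, 3 px/mm
S=3; X,Y=np.meshgrid(np.arange(-95,95,1/S)[::-1],np.arange(-135,135,1/S)[::-1],indexing="ij")
P=np.c_[(D[0]+(co*X-s*Y).ravel()/1000),(D[1]+(s*X+co*Y).ravel()/1000),np.full(X.size,.0455)]
q=proj(c,P).astype(np.float32).reshape(X.shape+(2,))
v=cv2.remap(im,q[...,0],q[...,1],cv2.INTER_CUBIC)
px=lambda x,y:(int(round((135-y)*S)),int(round((95-x)*S)))
for a,b,col in[((-90,-130),(90,130),(0,0,255)),((-49,37.5),(29,82.5),(0,255,255)),((-65,-74),(-39,-30),(0,255,0)),((-10.5,-62.5),(10.5,-41.5),(0,255,0))]:
    cv2.rectangle(v,px(*a),px(*b),col,1)
cv2.circle(v,px(52,-52),33,(0,255,0),1)
o,p,M=tool()
off=M.T@np.array([0,0,0])
# battery in hand: grasp-time offset of centre from TCP in tool axes
hg=np.radians(109.4); tx=np.array([np.cos(hg+np.pi),np.sin(hg+np.pi)]); ty=np.array([tx[1],-tx[0]])
d=np.array([.5862-.5871,-.238+.2391]); o2=np.array([d@tx,d@ty]); print("offset tool xy",o2)
w2=im.copy()
for z in(.0048,.0348):
    B=[M@np.array([o2[0]*0+a*.02,o2[1]+b*.036,z])+p for a,b in((1,1),(1,-1),(-1,-1),(-1,1))]
    cv2.polylines(w2,[np.round(proj(c,B)).astype(int)],True,(0,0,255) if z<.01 else (255,0,255),1)
b=cv2.resize(w2[190:360,215:345],None,fx=1.5,fy=1.5)
out=np.zeros((600,800,3),np.uint8)
vv=cv2.resize(v,(800,int(v.shape[0]*800/v.shape[1])))[:600]; 
cv2.imwrite("pics/ortho.png",vv[:560]); cv2.imwrite("pics/batt.png",cv2.resize(w2[180:370,200:360],None,fx=3,fy=3))
E
```

```text
offset tool xy [-0.00133649  0.00048352]
```

View pics/ortho.png

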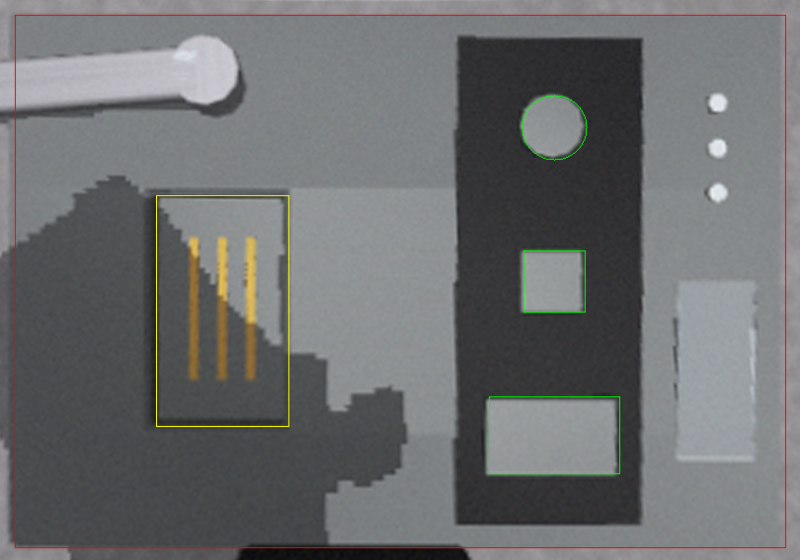

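View pics/batt.png

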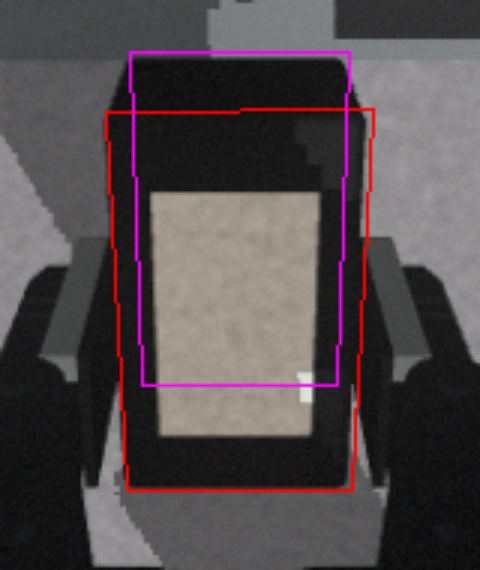

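Both views confirm the fit. The model outlines lie on the pocket, keys and held battery within about 1 mm, and the battery is held square.

```bash
python3 - <<'E'
from h import *
print(go([.5348,.1821,.10],np.radians(87.8)), tool()[0]["gripper_width"])
E
```

```text
(array([-4.51, -6.89, 13.03]), np.float64(-0.1)) 0.4564594479149873
```

carry_out:
  deltas:
    - [[-2.2,-3.4,0],0]
    - [[-4.5,-6.9,0],0]
    - [[-4.5,-6.9,3],0]
    - [[-4.5,-6.9,7],0]
    - [[-4.5,-6.9,11],0]
    - [[-4.5,-6.9,13],0]
    - [[-4.5,-6.9,13],0]
    - [[-4.5,-6.9,13],0]

```text
t: 7.78
eef_pos: [0.5356, 0.182, 0.1012]
tool_rot: [0.001, -0.693, 0.721, -0.003]
contact_force: [-1.1, -1.0, -0.1]
gripper_width: 0.453
```

```bash
python3 - <<'E'
from h import *
print(go([.5348,.1821,.0675],np.radians(87.8)), tool()[0]["contact_force"])
E
```

```text
(array([-0.02,  0.11,  3.37]), np.float64(-0.1)) [-1.10452436 -0.96306595 -0.10412645]
```

carry_out:
  deltas:
    - [[0,0.1,0.8],0]
    - [[0,0.1,1.6],0]
    - [[0,0.1,2.2],0]
    - [[0,0.1,2.7],0]
    - [[0,0.1,3.0],0]
    - [[0,0.1,3.3],0]
    - [[0,0.1,3.3],0]
    - [[0,0.1,3.3],0]

```text
t: 8.78
eef_pos: [0.535, 0.182, 0.0683]
tool_rot: [0.002, -0.693, 0.721, -0.003]
contact_force: [0.3, -0.1, -1.3]
gripper_width: 0.456
```

carry_out:
  deltas:
    - [[0,0,0.1],0]
    - [[0,0,0.2],0]
    - [[0,0,0.2],0]

```text
t: 9.15
eef_pos: [0.5349, 0.1819, 0.0662]
tool_rot: [0.002, -0.693, 0.721, -0.003]
contact_force: [-0.3, 0.2, -1.3]
gripper_width: 0.457
```

carry_out:
  deltas:
    - [[0,0,0],0]
    - [[0,0,0],0]
    - [[0,0,0],0]
    - [[0,0,0],0]
    - [[0,0,-2],0]
    - [[0,0,-5],0]
    - [[0,0,-9],0]
    - [[0,0,-12],0]
    - [[0,0,-12],0]
  hand: 0.75

```text
t: 10.28
eef_pos: [0.5356, 0.1829, 0.1888]
tool_rot: [0.004, -0.693, 0.721, -0.004]
contact_force: [0.8, 0.1, 0.2]
gripper_width: 0.749
```

```bash
python3 - <<'E'
from h import *
o,p,M=tool(); print(p,o["gripper_width"],o["contact_force"])
c=get_calibration("wrist"); im=read_camera("wrist"); save("w3raw.png",im)
D=np.array([.542,.1225,np.radians(-2.2)])
v=im[:,:,::-1].copy(); s,co=np.sin(D[2]),np.cos(D[2])
for z,col in((.061,(0,0,255)),(.045,(0,255,255))):
    B=[]
    for a,b in((1,1),(1,-1),(-1,-1),(-1,1)):
        h=(36,20) if z>.05 else (39,22.5)
        x,y=-10+a*h[0],60+b*h[1]; B.append([D[0]+(co*x-s*y)/1000,D[1]+(s*x+co*y)/1000,z])
    cv2.polylines(v,[np.round(proj(c,B)).astype(int)],True,col,1)
cv2.imwrite("pics/w3.png",v)
E
```

```text
[0.5356239  0.18290238 0.18878941] 0.7486542090907723 [0.7923235  0.11513214 0.22167915]
```

View pics/w3.png

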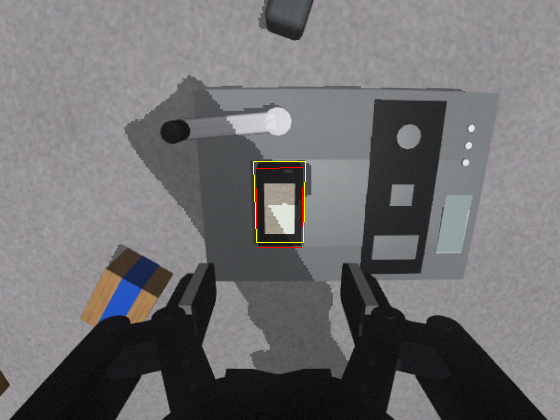

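The battery lies in the pocket: its top outline at (255–304, 162–246) matches the seated model. Next is the lever. I'll push the knob from behind with shut fingers along its arc.

```bash
cat >> h.py <<'E'
D=np.array([.542,.1225,np.radians(-2.2)])
PV=np.array([.6093,.1800])
def pusher(phi,d,r=.075,z=.0985):
    u=np.array([np.cos(phi),np.sin(phi)]); t=np.array([-u[1],u[0]])
    return np.r_[PV+r*u-d*t,z], phi+np.pi/2
E
python3 - <<'E'
from h import *
o,p,M=tool(); print("q",np.round(o["q"],2))
c=get_calibration("wrist")
for rc in((129,177),(131,175)):
    k=ray(c,rc,.096)[:2]-PV; print("knob",k,np.hypot(*k),np.degrees(np.arctan2(k[1],k[0])))
print("pivot top",ray(c,(122,279),.076))
P,y=pusher(np.radians(95),.040,z=.17); print(P,go(P,y))
E
```

```text
q [-0.23  0.38 -0.26  1.87  0.13  0.9  -2.17]
knob [-0.00338975  0.06978987] 0.06987214346877557 92.78071788534261
knob [-0.00466004  0.07136929] 0.0715212639144534 93.73581039022231
pivot top [0.60630302 0.17932877 0.076     ]
[0.64261111 0.25820083 0.17      ] (array([ -8.02, -10.47,   1.79]), np.float64(82.7))
```

carry_out:
  deltas:
    - [[-1,-1.2,0.2],-10]
    - [[-2,-2.4,0.4],-20]
    - [[-3,-3.6,0.6],-30]
    - [[-4,-4.8,0.8],-40]
    - [[-5,-6,1.0],-50]
    - [[-6,-7.2,1.2],-60]
    - [[-7,-8.4,1.4],-70]
    - [[-8,-10,1.8],-80]
    - [[-8,-10.5,1.8],-90]
    - [[-8,-10.5,1.8],-97.5]
  hand: 0.0

```text
t: 11.58
eef_pos: [0.6425, 0.2576, 0.1675]
tool_rot: [0.001, 0.999, 0.048, 0.003]
contact_force: [-0.3, 0.9, 0.2]
gripper_width: -0.001
```

```bash
python3 - <<'E'
from h import *
o,p,M=tool(); print("q",np.round(o["q"],2),o["gripper_width"],np.degrees(np.arctan2(M[1,0],M[0,0])),p)
P,y=pusher(np.radians(94),.040); print(P,go(P,y))
im=read_camera("wrist"); save("w4.png",im)
c=get_calibration("wrist"); print(models.spot_in("lever_knob","wrist")[:2], proj(c,np.r_[PV+.075*np.array([np.cos(np.radians(94)),np.sin(np.radians(94))]),.096]))
E
```

```text
q [-0.08  0.65 -0.6   1.55  0.41  1.06 -0.68] -0.0006805744920246844 5.450488161619313 [0.64247835 0.25762621 0.16753239]
[0.64397083 0.25760756 0.0985    ] (array([ 0.11, -0.  ,  6.9 ]), np.float64(1.5))
[] [[222.23048636 230.90065686]]
```

View pics/w4.png

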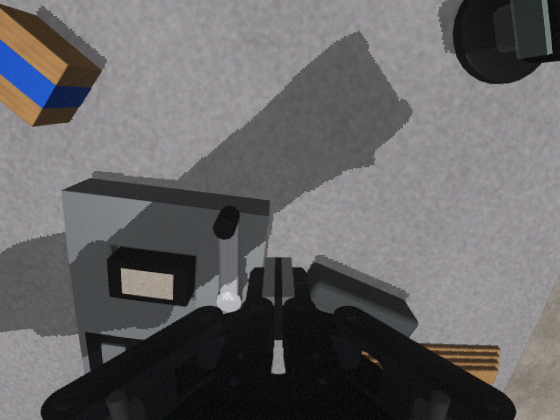

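The knob's top is at (223,229), as predicted, and the shut fingers are about 31 mm across, with their centre clear of the lever on the +x side. I'll descend next to it.

carry_out:
  deltas:
    - [[0.1,0,3],1.5]
    - [[0.1,0,5.5],1.5]
    - [[0.1,0,6.8],1.5]
    - [[0.1,0,6.9],1.5]
    - [[0.1,0,6.9],1.5]

```text
t: 12.3
eef_pos: [0.644, 0.2579, 0.0996]
tool_rot: [0.001, 0.999, 0.032, 0.003]
contact_force: [-0.5, 1.0, -0.2]
gripper_width: 0.001
```

```bash
cat >> h.py <<'E'
def arc(phis,d):
    o,p,M=tool(); h=np.arctan2(M[1,0],M[0,0])
    for a in phis:
        P,y=pusher(np.radians(a),d); s=M.T@(P-p)*100; t=-np.degrees((y-h+np.pi/2)%np.pi-np.pi/2)
        print(a,np.round(s,1).tolist(),round(t,1))
E
python3 - <<'E'
from h import *
o,p,M=tool(); print(p,o["contact_force"])
arc([94,94,100,106,112,118,124,130,136,136],.023)
E
```

```text
[0.64398351 0.25792472 0.09960069] [-0.4790806   1.01461348 -0.16530668]
94 [-1.7, 0.0, 0.1] -0.3
94 [-1.7, 0.0, 0.1] -0.3
100 [-2.5, -0.2, 0.1] -6.3
106 [-3.3, -0.3, 0.1] -12.3
112 [-4.1, -0.3, 0.1] -18.3
118 [-5.0, -0.2, 0.1] -24.3
124 [-5.8, -0.1, 0.1] -30.3
130 [-6.6, 0.1, 0.1] -36.3
136 [-7.3, 0.5, 0.1] -42.3
136 [-7.3, 0.5, 0.1] -42.3
```

carry_out:
  deltas:
    - [[-0.9,0,0.1],0]
    - [[-1.7,0,0.1],0]
    - [[-2.5,-0.2,0.1],-6]
    - [[-3.3,-0.3,0.1],-12]
    - [[-4.1,-0.3,0.1],-18]
    - [[-5.0,-0.2,0.1],-24]
    - [[-5.8,-0.1,0.1],-30]
    - [[-6.6,0.1,0.1],-36]
    - [[-7.3,0.5,0.1],-42]
    - [[-7.3,0.5,0.1],-42]

```text
t: 13.55
eef_pos: [0.5708, 0.248, 0.0985]
tool_rot: [0.002, 0.922, 0.388, 0.003]
contact_force: [-0.1, -0.3, 0.0]
gripper_width: 0.001
```

```bash
python3 - <<'E'
from h import *
o,p,M=tool(); print(p,o["contact_force"])
arc([142,148,154,160,165,170,173,175.5,175.5],.023)
E
```

```text
[0.57084889 0.24798143 0.09849167] [-0.05386141 -0.32576673  0.0046476 ]
142 [-0.7, -0.2, -0.0] -6.3
148 [-1.5, -0.3, -0.0] -12.3
154 [-2.4, -0.3, -0.0] -18.3
160 [-3.2, -0.3, -0.0] -24.3
165 [-3.8, -0.2, -0.0] -29.3
170 [-4.5, 0.0, -0.0] -34.3
173 [-4.9, 0.1, -0.0] -37.3
175.5 [-5.2, 0.3, -0.0] -39.8
175.5 [-5.2, 0.3, -0.0] -39.8
```

carry_out:
  deltas:
    - [[-0.7,-0.2,0],-6]
    - [[-1.5,-0.3,0],-12]
    - [[-2.4,-0.3,0],-18]
    - [[-3.2,-0.3,0],-24]
    - [[-3.8,-0.2,0],-29]
    - [[-4.5,0,0],-34]
    - [[-4.9,0.1,0],-37]
    - [[-5.2,0.3,0],-40]
    - [[-5.2,0.3,0],-40]
    - [[-5.2,0.3,0],-40]

```text
t: 14.8
eef_pos: [0.5368, 0.2087, 0.0985]
tool_rot: [0.003, 0.734, 0.679, 0.002]
contact_force: [-0.5, 0.3, 0.2]
gripper_width: 0.003
```

```bash
python3 - <<'E'
from h import *
o,p,M=tool(); print(p,o["contact_force"],o["q"].round(2))
arc([177,178.5],.023)
im=read_camera("wrist"); save("w5.png",im)
E
```

```text
[0.5368154  0.20874284 0.09846139] [-0.46724747  0.29123219  0.19871411] [ 0.19  0.68 -0.91  1.88  0.68  0.93  0.44]
177 [-0.2, -0.1, -0.0] -1.5
178.5 [-0.4, -0.2, -0.0] -3.0
```

View pics/w5.png

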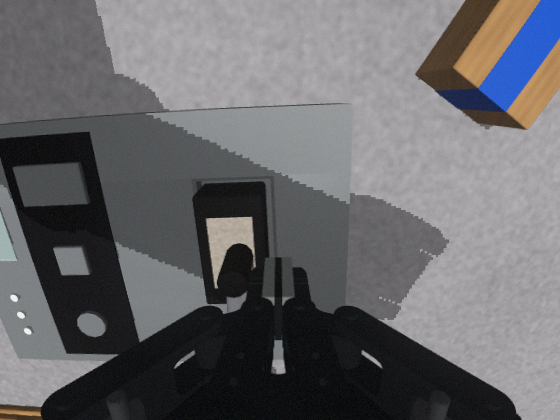

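The knob (235,268) now stands over the battery in the pocket. I'll push it gently the last few mm to the stop, watching the force.

carry_out:
  deltas:
    - [[-0.1,0,0],-1]
    - [[-0.2,-0.1,0],-2]
    - [[-0.2,-0.1,0],-2]
    - [[-0.2,-0.1,0],-2]

```text
t: 15.35
eef_pos: [0.5357, 0.2069, 0.0985]
tool_rot: [0.003, 0.722, 0.692, 0.002]
contact_force: [0.4, -0.4, 0.8]
gripper_width: 0.005
```

carry_out:
  deltas:
    - [[-0.1,0,0],-1]
    - [[-0.2,0,0],-1]
    - [[-0.2,0,0],-1]

```text
t: 15.72
eef_pos: [0.5355, 0.2048, 0.0984]
tool_rot: [0.003, 0.716, 0.698, 0.002]
contact_force: [-0.3, 1.6, -1.1]
gripper_width: -0.001
```

carry_out:
  deltas:
    - [[-0.1,0,0],0]
    - [[-0.15,0,0],0]
    - [[-0.15,0,0],0]

```text
t: 16.1
eef_pos: [0.5354, 0.2043, 0.0986]
tool_rot: [0.003, 0.716, 0.698, 0.002]
contact_force: [-0.2, 4.9, -1.7]
gripper_width: 0.0
```

```bash
python3 - <<'E'
from h import *
for i in range(3): o,p,M=tool(); print(p,o["contact_force"]); read_camera("top")
E
```

```text
[0.53540299 0.20430274 0.0986168 ] [-0.15279776  4.9167194  -1.73885794]
[0.53540303 0.20430651 0.09860615] [-0.28208921  5.44659983 -1.00142584]
[0.53541111 0.20432561 0.09861829] [ 0.47683546  4.96467165 -2.0670209 ]
```

The stop is reached: 5 N with no further motion. I'll back off, rise and go over the start key.

carry_out:
  deltas:
    - [[1,0,0],0]
    - [[2,0,0],0]
    - [[2,0,-3],0]
    - [[2,0,-6],0]
    - [[2,0,-6],0]

```text
t: 16.88
eef_pos: [0.5366, 0.2255, 0.1608]
tool_rot: [0.003, 0.716, 0.698, 0.004]
contact_force: [-0.3, -0.5, 0.2]
gripper_width: 0.002
```

```bash
python3 - <<'E'
from h import *
print(go([.4875,.0725,.16],np.radians(87.8)),go([.4875,.0725,.085]))
im=read_camera("top"); save("top5.png",im)
for k in("lever_knob",):
    print(models.spot_in(k,"top")[:2])
cv2.imwrite("pics/top5c.png",cv2.resize(im[165:265,155:280,::-1],None,fx=5,fy=5,interpolation=cv2.INTER_CUBIC))
E
```

```text
(array([-15.42,  -4.54,   0.02]), np.float64(0.8)) [-15.42  -4.62   7.52]
[{'centre': [147.5, 212.7], 'score': 0.19}]
```

carry_out:
  deltas:
    - [[-5,-1.5,0],0.8]
    - [[-10,-3,0],0.8]
    - [[-15.4,-4.6,0],0.8]
    - [[-15.4,-4.6,3.5],0.8]
    - [[-15.4,-4.6,6.5],0.8]
    - [[-15.4,-4.6,7.5],0.8]
    - [[-15.4,-4.6,7.5],0.8]
    - [[-15.4,-4.6,7.5],0.8]

```text
t: 17.98
eef_pos: [0.4867, 0.0719, 0.0839]
tool_rot: [0.003, 0.72, 0.694, 0.003]
contact_force: [0.4, 0.7, -0.1]
gripper_width: 0.002
```

```bash
python3 - <<'E'
from h import *
print(tool()[1], tool()[0]["contact_force"],go([.4875,.0725,.067],np.radians(87.8)))
c=get_calibration("wrist"); im=read_camera("wrist"); a=im[:,:,::-1].copy()
s,co=np.sin(D[2]),np.cos(D[2])
def W(x,y,z): return [D[0]+(co*x-s*y)/1000,D[1]+(s*x+co*y)/1000,z]
B=[W(x,y,.049) for x,y in((-65,-74),(-39,-74),(-39,-30),(-65,-30))]
cv2.polylines(a,[np.round(proj(c,B)).astype(int)],True,(0,255,0),1)
t=read_camera("top"); print(models.spot_in("lever_knob","top")[:2],proj(get_calibration("top"),[W(-10,60,.096)]))
t=cv2.resize(t[165:265,155:280,::-1],(525,420),interpolation=cv2.INTER_CUBIC)
v=np.hstack([a,t]); cv2.imwrite("pics/w6.png",cv2.resize(v,(800,int(420*800/v.shape[1]))))
E
```

```text
[0.48673432 0.07189113 0.08391428] [ 0.35144463  0.73550519 -0.074906  ] (array([0.06, 0.06, 1.69]), np.float64(0.0))
[{'centre': [193.3, 194.3], 'score': 0.69}] [[190.83307046 215.02355747]]
```

View pics/w6.png

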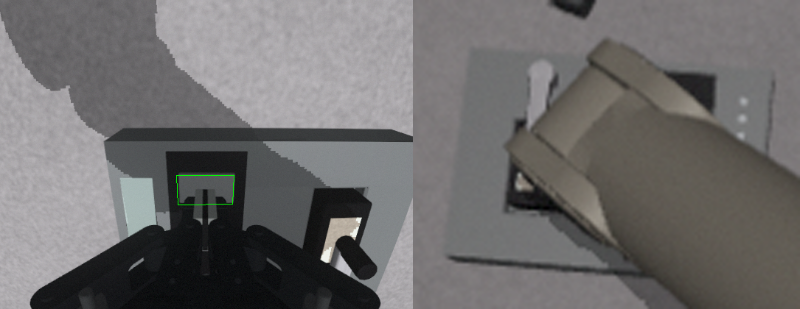

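The fingers are over the long key (outline at 178–233, 175–204), and the lever lies over the battery. I'll creep down.

carry_out:
  deltas:
    - [[0.1,0.1,0.8],0]
    - [[0.1,0.1,1.4],0]
    - [[0.1,0.1,1.5],0]
    - [[0.1,0.1,1.5],0]

```text
t: 18.62
eef_pos: [0.4878, 0.0725, 0.0688]
tool_rot: [0.003, 0.72, 0.693, 0.003]
contact_force: [0.9, 0.2, -0.0]
gripper_width: -0.006
```

carry_out:
  deltas:
    - [[0,0,0.1],0]
    - [[0,0,0.1],0]
    - [[0,0,0.15],0]
    - [[0,0,0.15],0]

```text
t: 19.12
eef_pos: [0.4878, 0.0725, 0.0673]
tool_rot: [0.003, 0.72, 0.693, 0.003]
contact_force: [-0.4, 0.2, -0.4]
gripper_width: -0.003
```

carry_out:
  deltas:
    - [[0,0,0.1],0]
    - [[0,0,0.1],0]
    - [[0,0,0.1],0]

```text
t: 19.5
eef_pos: [0.4878, 0.0725, 0.0663]
tool_rot: [0.003, 0.721, 0.693, 0.003]
contact_force: [0.1, -0.3, -0.8]
gripper_width: 0.003
```

carry_out:
  deltas:
    - [[0,0,0.05],0]
    - [[0,0,0.1],0]
    - [[0,0,0.1],0]

```text
t: 19.88
eef_pos: [0.4878, 0.0725, 0.0654]
tool_rot: [0.003, 0.72, 0.694, 0.003]
contact_force: [-0.7, 0.4, 4.6]
gripper_width: -0.003
```

carry_out:
  deltas:
    - [[0,0,0.07],0]
    - [[0,0,0.08],0]
    - [[0,0,0.08],0]

```text
t: 20.25
eef_pos: [0.4878, 0.0725, 0.0648]
tool_rot: [0.003, 0.72, 0.694, 0.002]
contact_force: [-1.6, -1.5, 6.4]
gripper_width: 0.003
```

```bash
python3 - <<'E'
from h import *
for i in range(4): o,p,M=tool(); print(o["t"],p[2],o["contact_force"][2]); read_camera("top")
E
```

```text
20.25 0.06482970877035707 6.354245196040027
20.3 0.0648370228391103 7.186740011165682
20.35 0.06484790535168598 5.800484385281085
20.4 0.06483863208675371 6.2330873220319525
```

Steady at about 6.4 N. I'll keep holding, since a repeated pose with +0.03 cm offsets the re-basing, then let go.

carry_out:
  deltas:
    - [[0,0,0.03],0]
    - [[0,0,0.03],0]
    - [[0,0,0.03],0]
    - [[0,0,0.03],0]
    - [[0,0,0.03],0]
    - [[0,0,0.03],0]

```text
t: 21.2
eef_pos: [0.4878, 0.0725, 0.0648]
tool_rot: [0.004, 0.72, 0.693, 0.002]
contact_force: [-0.7, -1.1, 6.9]
gripper_width: -0.001
```

carry_out:
  deltas:
    - [[0,0,-1],0]
    - [[0,0,-3],0]
    - [[0,0,-8],0]
    - [[0,0,-13],0]
    - [[0,0,-15],0]
    - [[3,4,-16],0]
    - [[3,4,-16],0]
    - [[3,4,-16],0]

```text
t: 22.2
eef_pos: [0.5267, 0.1011, 0.2243]
tool_rot: [0.003, 0.72, 0.694, 0.002]
contact_force: [-0.0, -0.1, -0.3]
gripper_width: 0.001
```

```bash
python3 - <<'E'
from h import *
o,p,M=tool(); print(o["t"],p,o["contact_force"])
c=get_calibration("wrist"); a=read_camera("wrist")[:,:,::-1].copy()
s,co=np.sin(D[2]),np.cos(D[2])
def W(x,y,z): return [D[0]+(co*x-s*y)/1000,D[1]+(s*x+co*y)/1000,z]
for B,col in(([W(-10+i*36,60+j*20,.061) for i,j in((1,1),(1,-1),(-1,-1),(-1,1))],(0,0,255)),([W(65,52,.074),W(65,68,.074),W(-10,68,.074),W(-10,52,.074)],(0,255,0))):
    cv2.polylines(a,[np.round(proj(c,B)).astype(int)],True,col,1)
q=proj(c,[W(-10,60,.096)])[0]; cv2.circle(a,tuple(q.astype(int)),5,(255,255,0),1)
cv2.imwrite("pics/w7.png",a)
E
```

```text
22.2 [0.52673805 0.10108887 0.22425508] [-0.02085632 -0.14239251 -0.26426793]
```

View pics/w7.png

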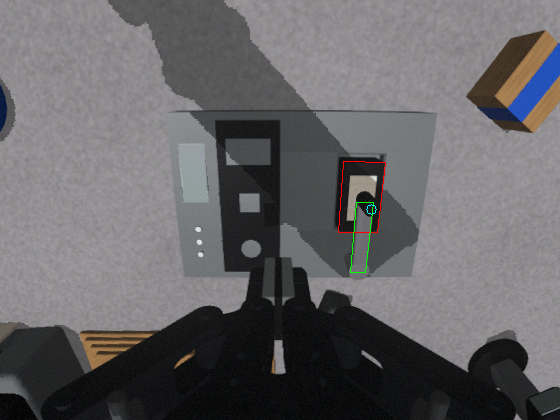

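The lever lies on the model's shut outline, with the knob top at about (370,208), and the battery is in its seated outline. The arm is clear, so I'm handing in.

```bash
python3 -c "
from h import *
print(bot.hand_in())"
```

```text
the job is handed in; nothing more can be done
None
```

I finished all three steps and handed the job in at about 22 s; hand-in gave no verdict.

- **Battery:** I gripped the black battery by its upper part, lowered it into the pocket and released it. In the pictures afterwards its outline matches the seated model to about 1–3 px.
- **Lever:** I pushed the knob along its arc until it met the stop, where the force rose to about 5 N with almost no further movement. In the last picture the arm lies on the model's shut outline.
- **Start key:** I held it at about 6–7 N for roughly a second, then let go. The wrist force went back to about zero.
- **Other things:** I kept clear of the other two keys, the green look-alike and the other things on the table.

Two checks were weaker. The arm hid the knob from the top camera, so the network's knob reading there was off by about 20 px, and I relied on the wrist picture and the force at the stop instead. I had no direct sensor reading of the battery's height or the lever's angle.

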